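Bring the long test lever to its stop

ROBOT

A 7-joint arm with a two-finger parallel gripper is mounted at the origin on the work surface. World frame = base frame: x ahead of the robot, y to its left, z up, the work surface at z = 0. Lengths are in mm, angles in rad, forces in N, time in s.
With the tool pointing down it reaches from about 400 to 900 mm from the base axis. Payload 5.6 kg.
Tool frame: the origin (TCP) lies midway between the tips of the shut fingers; the grasp point (between the pads) lies 19 mm behind it; z points along the fingers, y is the line along which they close (so a half turn about z gives the same grasp; the last joint's range is limited). The gripper opens to 92 mm and grips with 3 to 60 N. Pads are 20 mm wide; open, the fingers measure 128 mm over their backs; the gripper's body (75 mm by 189 mm) begins 69 mm behind the grasp point.
Start: joints at [-1.291, 0.468, -0.012, 1.603, 0.006, 1.071, -0.056], TCP at [206.236, 616.422, 214.592] pointing down, gripper open.
Joint ranges: [-2.53, 2.53], [-0.31, 2.02], [-1.57, 1.55], [0.28, 2.44], [-1.29, 4.43], [0.15, 1.84], [-2.92, 2.92]. Speed limits (rad/s): [2.57, 2.57, 3.14, 3.14, 3.14, 3.14, 3.14].

INTERFACE

Orientations are given as a rotation vector (axis times angle).
In Python, from cell import robot, grip, kin, viewer gives the robot as it stands. Calls block until the motion is done:
- robot.movep(position, orientation): joint-space move of the TCP to a pose.
- robot.servo_line(position, feed=150, rotation=None): straight line of the TCP; rotation=None keeps the orientation; feed is the mean speed in mm/s.
- robot.goto_joints(angles): joint-space move.
- grip(opening, newtons=None): opening from 0.0 (shut) to 1.0 (fully open); newtons is the grip in N (None keeps the last); returns when the fingers have stopped.
- robot.hold(seconds).
- kin.ik(position, orientation): joint angles nearest the present ones, or None.
- robot.observe(): the state.
- viewer.read_camera(name): name is "scene" or "top" or "wrist"; returns the picture (400x640x3 uint8, red, green, blue); there is no depth.
- viewer.camera_info(name): a dict with "camera_matrix" (3x3 intrinsics, pixels), "R" (3x3) and "t" (3): a world point X has camera coordinates R X + t. Camera axes: x right, y down, z forward; pixel columns grow to the right and rows downward; lengths in mm; the calibration is good to about 2 mm. The wrist camera is an equidistant fisheye: a pixel r from the principal point sees the ray r / f radians off the axis. A picture is of the moment at which its call begins: read the wrist's pose just before it. camera_info takes no time and is no camera call; for the wrist camera it gives the pose at the moment of the call.
A pose or a line that the arm cannot do raises robot.IKError and nothing moves.
- robot.job_done(): hands the job in; it is judged then, once.
Trained networks look in the newest picture that a camera, given by its name, has taken for a name from the list of things; names that differ only in an ending like _2 or _b are one class to them, and where a whole thing is asked for, a point or a joint stands for the part that bears it (a point fixed in the world has none). Each returns a list of dicts, best first, with "confidence" (0 to 1); they miss things now and then, are a little off and sometimes report something else, mostly with a low value. They report only what shows in the picture. A call takes as long as a camera call.
- viewer.silhouettes(name, camera): "mask" (400x640 bool, what is visible of it).
- viewer.pinpoint(name, camera): "at" ([x, y, z] in mm, in the coordinates of the camera as it stood for that picture, good to about 4 mm: a listed point, or the origin of a listed thing).
The state is a dict: "t": time; "joints": joint angles; "joint_velocities": joint speeds; "joint_torque": joint torques, N m; "tcp_pos": TCP position; "tcp_rot": TCP orientation; "contact_force": force on the tool from outside, world axes, zero at the start; "wrist_torque": the same for the moment, N m; "grip_width": opening from 0.0 (shut) to 1.0 (fully open); "grip_force": force on a finger pad.
Only numpy, scipy, OpenCV 4.12 (cv2) and the standard library are available. Lean on these libraries where they do the work, as an engineer would, in place of code of your own. Each camera call takes 0.05 s, during which the arm holds its last target. There are 200 camera calls.

TASK

Two lever blanks are pinned on their grey jig plates for the lock endurance test. Swing the longer lever about its pin, by pushing its free end, until it lies against the tall hexagonal stop block on its own plate, and leave it there. Leave the short lever on the smaller plate as it is.

Things in the scene. Friction and masses are not known exactly. Their poses are not given: they have to be found in the camera images.
- lever_push (a point): Point on the long steel lever (24 mm wide, 20 to 32 mm above bench, 230 mm from pin to free end): on its mid-line, half-way up, 200 mm from the pin, over open bench. Local x: from free end to pin, y across, z up. It swings level, drags about 2 N here, stays where left. Starts between hexagonal stop and round rubber buffer, 15 degrees or more from each; either may be on the left or right.
- lever_pin (a point): Axis of the long lever's fixed upright pin, at half the bar's height (26 mm above the bench). The eye is 40 mm across; pin and nut end 44 mm above the bench. The fixed grey plate, 232 mm wide, 14 mm thick, reaches 135 mm from the pin towards the lever's free end, so the lever's end overhangs it by at least 60 mm.
- stop_block: The long lever's stop: fixed upright steel hexagonal block, 32 mm across flats, 42 mm tall, on the large plate. Origin: centre of its underside, 14 mm above the bench. The lever meets a flat of it 130 mm from the pin; then its centre is 28.5 mm from the bar's mid-line, square to the bar. The buffer opposite is black, round, 32 mm across, 22 mm tall.
- short_lever_push (a point): Point on the short steel lever of the smaller jig, to be left alone: same bar section, 140 mm from pin to free end; the point is on the mid-line, half-way up (26 mm above the bench), 120 mm from its pin. This jig has a hexagonal stop and a buffer of its own.

How it is judged:
By the outcome, as a careful person would: the job done as asked, in the order asked, and still so for the second after the job is handed in, with the robot touching nothing.
It also fails if it takes over 32 s, if anything falls off the work surface, if the arm or the gripper's body presses on something with over 40 N, if the wrist force passes 120 N, or if a joint passes its speed limit or range.

## Working session

There is one attempt and no reset: what is moved stays moved. The work goes in short steps, each a Python script; the robot and the scene stay as the last script left them, time stands still between calls to the robot, and variables do not carry over. Pictures are saved under pics/ and viewed, at most 10 in all, crops included, and the job is handed in when it is done.

```bash
mkdir -p pics; cat > h.py <<'E'
from cell import robot, grip, kin, viewer
import numpy as np, cv2
def world(at,ci): return np.array(ci["R"]).T@(np.array(at)-np.array(ci["t"]))
E
python3 - <<'E'
from h import *
np.set_printoptions(precision=1,suppress=True)
for c in ("top","scene"):
    im=viewer.read_camera(c); cv2.imwrite(f"pics/{c}1.png",im[:,:,::-1]); ci=viewer.camera_info(c)
    for n in ("lever_push","lever_pin","stop_block","short_lever_push"):
        for d in viewer.pinpoint(n,c): print(c,n,world(d["at"],ci),round(d["confidence"],2), end=" ")
        print()
    print(ci["camera_matrix"],ci["R"],ci["t"])
o=robot.observe();print(o["t"],o["tcp_rot"],o["grip_width"])
E
```

```text
top lever_push [ 486.4 -211.3   22. ] 0.87 
top lever_pin [ 689.9 -229.2   27.1] 0.68 
top stop_block [ 587.7 -144.9    8.4] 0.52 
top short_lever_push [580.8 211.4  20.3] 0.56 
[[518.5   0.  321.6]
 [  0.  518.5 189.3]
 [  0.    0.    1. ]] [[ 0.  -1.   0. ]
 [-1.  -0.  -0.1]
 [ 0.1 -0.  -1. ]] [ -17.2  577.8 1308.7]
scene lever_push [ 487.9 -215.7   29.6] 0.75 
scene lever_pin [ 695.3 -233.2   22.8] 0.93 scene lever_pin [584.6 216.8  27. ] 0.18 
scene stop_block [ 588.  -145.3   12.4] 0.81 
scene short_lever_push [583.4 217.1  24.3] 0.87 scene short_lever_push [ 695.1 -233.2   22.1] 0.68 
[[387.1   0.  320.8]
 [  0.  387.1 198.2]
 [  0.    0.    1. ]] [[ 0.8  0.7  0. ]
 [ 0.5 -0.5 -0.7]
 [-0.5  0.6 -0.7]] [-431.6 -202.9 1220.6]
0.5 [ 0.5  3.1 -0. ] 0.9996496512356545
```

View pics/top1.png

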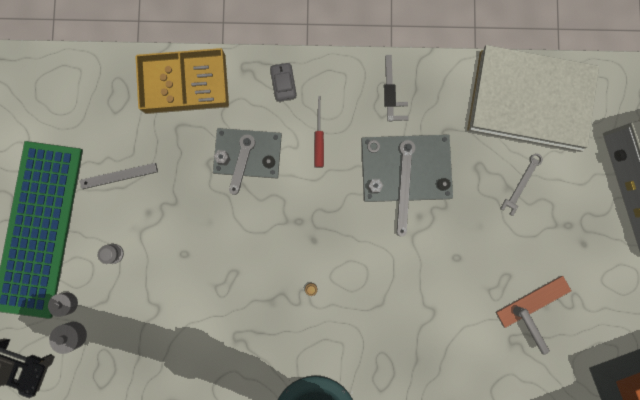

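View pics/scene1.png

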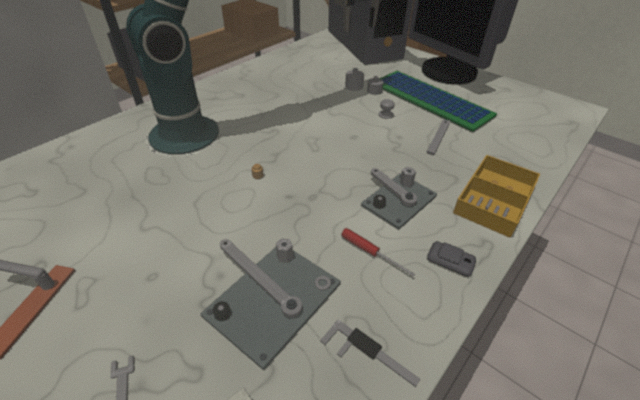

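The top picture shows the long lever with its pin at about (407,147) and its free end at (402,232). The hexagonal stop is at (375,186), on the +y side, and the buffer is at (444,184). The scene view agrees. I'll check the pinpoints against these pixels, then approach from the −y side.

```bash
cat >> h.py <<'E'
from scipy.spatial.transform import Rotation as Ro
def px(u,v,z,c="top"):
    ci=viewer.camera_info(c);R=np.array(ci["R"]);t=np.array(ci["t"]);C=-R.T@t
    d=R.T@np.linalg.inv(ci["camera_matrix"])@[u,v,1]
    return C+d*(z-C[2])/d[2]
pin=np.array([692.5,-231.]); stop=np.array([588,-145.])
def ang(p): return np.arctan2(*(p-pin)[::-1])
def pose(a,off,r=198,z=18,s=1):  # beside bar at angle a, off mm on the side away from stop
    u=np.array([np.cos(a),np.sin(a)]); n=np.array([-u[1],u[0]])  # +angle side = away from stop
    p=pin+r*u+off*n; y=s*np.array([*n,0]); zz=np.array([0,0,-1.])
    return np.array([*p,z]), Ro.from_matrix(np.c_[np.cross(y,zz),y,zz]).as_rotvec()
E
python3 - <<'E'
from h import *
np.set_printoptions(precision=2,suppress=True)
print("pin",px(407,147,44),"end",px(402,232,32),"stop",px(375.5,185.5,56))
a0=ang(np.array([487,-213.5])); a1=ang(stop)+np.arctan2(28.5,130)
print(np.degrees([a0,a1]),np.linalg.norm(stop-pin))
for s in (1,-1):
  for a,o,z in((a0,60,120),(a0,60,18),(a1,30,18)):
    P,r=pose(a,o,z=z,s=s); print(s,P,kin.ik(P,r))
E
```

```text
pin [ 688.92 -226.     44.  ] end [ 471.38 -215.19   32.  ] stop [ 587.1 -144.1   56. ]
[175.13 152.91] 135.337540985493
1 [ 490.12 -273.98  120.  ] [-0.25  0.6   0.94  1.94 -0.61  0.91 -0.66]
1 [ 490.12 -273.98   18.  ] [-0.17  0.76  0.83  1.98 -0.82  0.78 -0.5 ]
1 [ 502.56 -167.55   18.  ] [-0.41  0.74  0.88  2.06 -0.86  0.76 -1.02]
-1 [ 490.12 -273.98  120.  ] [-0.19  0.56  0.84  1.94 -0.54  0.88  2.42]
-1 [ 490.12 -273.98   18.  ] [ 0.13  0.63  0.41  1.96 -0.41  0.63  2.29]
-1 [ 502.56 -167.55   18.  ] [-0.06  0.59  0.4   2.04 -0.4   0.59  1.71]
```

```bash
sed -i 's/pin=np.array(\[692.5,-231.\])/pin=np.array([690.5,-229.])/' h.py
python3 - <<'E'
from h import *
np.set_printoptions(precision=1,suppress=True)
a0=np.radians(176); a1=ang(stop)+np.arctan2(28.5,130); print(np.degrees(a1))
def F(): return np.array(robot.observe()["contact_force"])
robot.movep(*pose(a0,60,z=120)); print(robot.observe()["t"])
grip(0.0,10); P,r=pose(a0,60); robot.servo_line(P,feed=150,rotation=r)
f0=F(); print(robot.observe()["t"],robot.observe()["tcp_pos"],f0)
P,r=pose(a0,34); robot.servo_line(P,feed=80)
for d in np.arange(172,np.degrees(a1)+6,-4):
    P,r=pose(np.radians(d),30); robot.servo_line(P,feed=80,rotation=r); f=F()-f0
    o=robot.observe(); print(d,round(o["t"],2),f)
    if np.linalg.norm(f)>25: break
im=viewer.read_camera("top"); cv2.imwrite("pics/top2.png",cv2.resize(im[100:260,300:500,::-1],None,fx=4,fy=3.75))
E
```

```text
153.03033613702593
3.7833
5.9583 [ 489.2 -275.6   18.6] [-0.   0.2  0.5]
172.0 6.81 [ 0.4 -0.4  0. ]
168.0 7.13 [ 0.5 -1.  -0.8]
164.0 7.46 [-0.  -0.4  0.2]
160.0 7.78 [ 0.7 -0.6 -0.8]
```

View pics/top2.png

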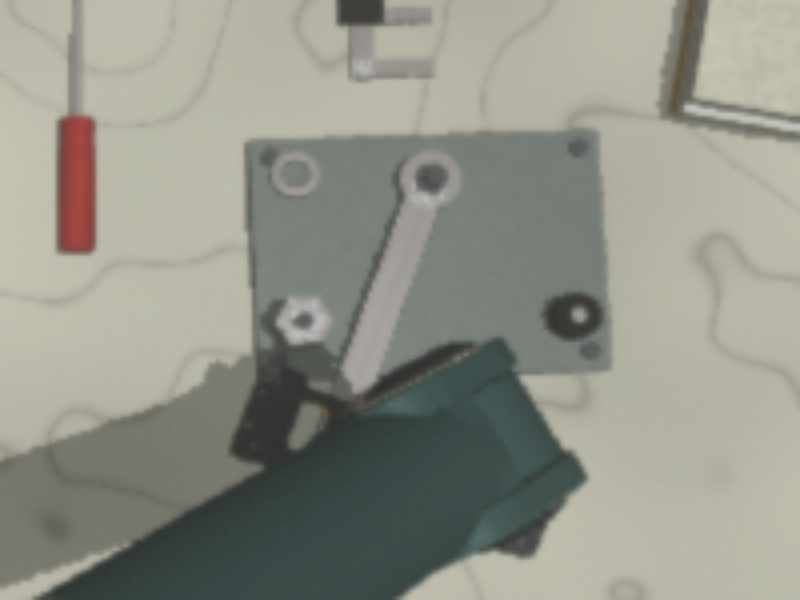

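The lever is turning towards the stop: the bar runs from (430,180) to (345,390) and the hexagon is at (303,320), so a gap remains. I'll push on in small steps with a force limit.

```bash
python3 - <<'E'
from h import *
np.set_printoptions(precision=1,suppress=True)
f0=np.array([0,.2,.5])
for d in np.arange(159.6,146,-0.3):
    P,r=pose(np.radians(d),30); robot.servo_line(P,feed=25,rotation=r)
    o=robot.observe(); f=np.array(o["contact_force"])-f0; print(round(d,1),round(o["t"],2),f,o["tcp_pos"][:2])
    if np.linalg.norm(f[:2])>14 or o["t"]>20: break
im=viewer.read_camera("top"); cv2.imwrite("pics/top3.png",cv2.resize(im[100:260,300:500,::-1],None,fx=4,fy=3.75))
E
```

```text
159.6 8.08 [-0.6 -0.9  0.1] [ 494.4 -188.6]
159.3 8.33 [-0.3 -2.4  0. ] [ 494.7 -187.5]
159.0 8.58 [-0.3 -1.3  1.2] [ 495.  -186.1]
158.7 8.83 [ 0.3 -0.6  0.4] [ 495.2 -184.9]
158.4 9.08 [-0.3 -1.3 -0.1] [ 495.5 -183.8]
158.1 9.33 [ 0.1 -1.3 -0. ] [ 495.7 -182.9]
157.8 9.58 [ 0.5 -2.2  0.6] [ 495.9 -181.9]
157.5 9.83 [-0.1 -2.3  1.8] [ 496.1 -180.8]
157.2 10.08 [-0.5 -1.7  0. ] [ 496.4 -179.8]
156.9 10.33 [ 0.5 -0.6  0.5] [ 496.6 -178.8]
156.6 10.58 [ 0.4 -1.8  0.5] [ 496.9 -177.8]
156.3 10.83 [ 0.2 -2.9  0.2] [ 497.2 -176.7]
156.0 11.08 [ 0.1 -1.5  0.1] [ 497.4 -175.7]
155.7 11.33 [-0.5 -0.9  0.5] [ 497.7 -174.7]
155.4 11.58 [ 1.  -1.5 -0.4] [ 498.  -173.7]
155.1 11.83 [ 0.6 -1.5  0.3] [ 498.3 -172.7]
154.8 12.08 [-0.1 -2.   0.8] [ 498.6 -171.7]
154.5 12.33 [ 0.3 -1.6  0.1] [ 498.9 -170.7]
154.2 12.58 [ 0.3 -1.8 -0.2] [ 499.2 -169.7]
153.9 12.83 [-0.2 -1.7 -0.2] [ 499.5 -168.7]
153.6 13.08 [ 0.6 -1.5  1.3] [ 499.8 -167.7]
153.3 13.33 [-0.2 -1.7  0.1] [ 500.2 -166.7]
153.0 13.58 [ 0.1 -1.7 -0.5] [ 500.5 -165.7]
152.7 13.83 [ 0.6 -1.8  0.7] [ 500.8 -164.7]
152.4 14.08 [-0.1 -2.2  0.8] [ 501.2 -163.7]
152.1 14.33 [-1.2 -0.9  0.4] [ 501.5 -162.7]
151.8 14.58 [-1.3 -1.2  0.2] [ 501.9 -161.7]
151.5 14.83 [-0.6 -2.1 -0.1] [ 502.1 -160.9]
151.2 15.08 [-2.7 -5.3  0.6] [ 502.2 -160.8]
150.9 15.33 [-2.3 -6.5 -0.2] [ 502.1 -160.7]
150.6 15.58 [-2.6 -8.9  0.5] [ 502.1 -160.7]
150.3 15.83 [ -4.6 -11.3   0.9] [ 502.  -160.6]
150.0 16.08 [ -5.  -12.8  -0.1] [ 501.9 -160.6]
149.7 16.33 [ -5.7 -14.6   0.4] [ 501.9 -160.5]
```

View pics/top3.png

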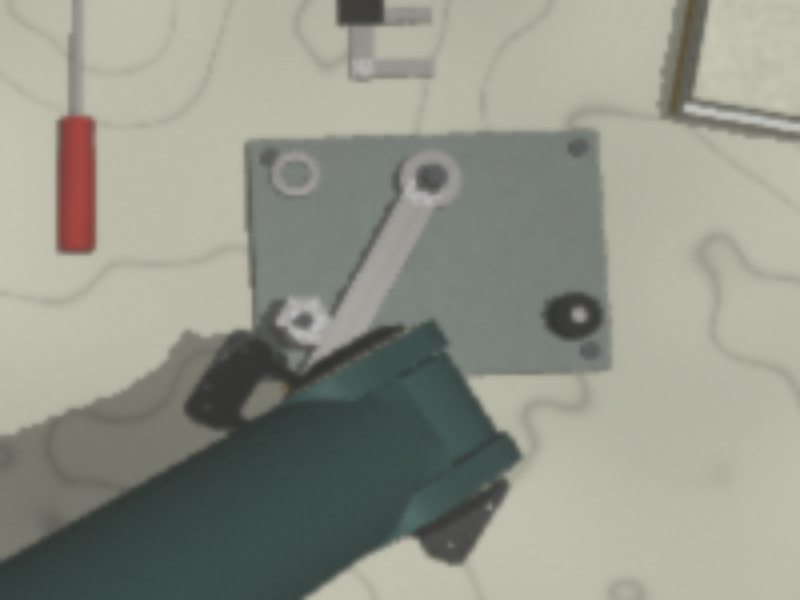

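The force rose sharply while the position held still, and the picture shows the bar touching the hexagon at (325,325), so contact is firm. Next I'll retreat square to the bar and lift, then check.

```bash
python3 - <<'E'
from h import *
P,r=pose(np.radians(151.3),75); robot.servo_line(P,feed=60)
P[2]=150; robot.servo_line(P,feed=150)
robot.movep(*pose(np.radians(176),130,z=200))
im=viewer.read_camera("top"); cv2.imwrite("pics/top4.png",cv2.resize(im[100:260,300:500,::-1],None,fx=4,fy=3.75))
print(robot.observe()["t"],robot.observe()["contact_force"])
E
```

```text
19.1167 [ 0.24201328 -0.51673275  0.52453725]
```

View pics/top4.png

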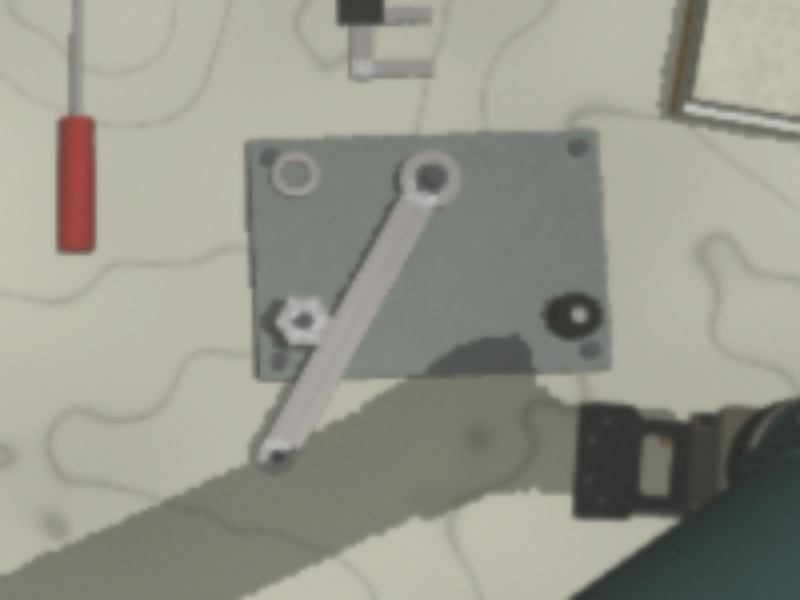

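The bar, from (430,180) to (277,455), lies against the hexagon at (303,320), and the arm is clear.

```bash
python3 -c "
from h import *
print(robot.job_done())"
```

```text
the job is handed in; nothing more can be done
None
```

The long lever now lies against its hexagonal stop, the short lever was not touched, and I handed the job in at about 19 s with the arm clear of everything.

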